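# Make up a sampling kit and an extraction kit

### The arm

A 6-joint arm with a two-finger parallel gripper is mounted at the origin on a cart in front of the work surface, level with it; the furniture and walls round the work are solid. World frame = base frame: x ahead of the robot, y to its left, z up, the work surface at z = 0. Lengths are in m, angles in rad, forces in N, time in s.
With the tool pointing down it reaches from about 0.35 to 0.975 m from the base axis. Payload 4.9 kg.
Tool frame: the origin (TCP) lies on the centre line of the jaws, within the pads' length; the fingertips stand manip.tip_reach ahead of it and the grasp point (between the pads) is the TCP (manip.tip_reach is the distance from the TCP to the fingertips, in m); z points along the fingers, y is the line along which they close (so a half turn about z gives the same grasp; the last joint's range is limited). The gripper opens to 85 mm and grips with 20 to 120 N. Pads are 22 mm wide; open, the fingers measure 114 mm over their backs; the gripper's body (76 mm by 85 mm) begins 54 mm behind the grasp point. The pads swing forward as they close: fully open they stand 13 mm farther back than shut.
Start: joints at [1.001, 0.053, 1.613, -0, 1.476, -0.119], TCP at [0.272, 0.563, 0.25] pointing down, gripper open.
Joint ranges: [-3.01, 3.01], [-1.01, 2.22], [0.06, 2.58], [-1.02, 4.17], [0.09, 2.62], [-3.14, 3.14]. Speed limits (rad/s): [2.57, 2.57, 3.14, 3.14, 3.14, 3.14].

### API

Orientations are given as a unit quaternion [w, x, y, z].
In Python, from plant import manip gives the robot as it stands. The module is installed in compiled form; this text tells all that it offers.
- The arm moves only by the tool move_arm, never from a script. Its argument "rows" is a list of rows, each a list of 7 numbers: the shift along the tool's x, y, z in cm, then the turn, a rotation vector about the tool's x, y, z in degrees, then the opening, from -1 (shut) to 1 (fully open). In form: [[tx, ty, tz, ax, ay, az, jaw], ...]. A call has 1 to 20 rows; each row shifts and turns the commanded pose from where the row before left it, along the tool's axes as they then stand; what a row does not reach is not made up. A row lasts 1/12 s, in which the tool goes at most 41.7 mm and 7.16 degrees, less where a joint would pass 70% of its speed; a pose out of reach is approached as far as the arm can. A call is refused whole if a number of a shift passes 4.17 or a number of a turn 7.16, either way. A call with a gripper value outside its range is refused whole. The fingers move at their own pace and stop on an object; the grip force is fixed at half the most. Time passes only in rows, so rows that do not move let the fingers close. It gives the time, the measured TCP pose, the force, the opening and the grip force at its end, in the units of the state.
- manip.state(): the state, without advancing time (a new reading comes with each control period).
- manip.grab_frame(name): name is "scene" or "side" or "wrist"; returns a dict with "img" (384x512x3 uint8, blue, green, red), "mtx" (3x3 intrinsics, pixels), "R" (3x3) and "t" (3): a world point X has camera coordinates R X + t. Camera axes: x right, y down, z forward; pixel columns grow to the right and rows downward; lengths in m; the calibration is good to about 2 mm. A picture is of the moment at which its call begins. There is no depth.
- manip.job_done(): hands the job in; it is judged then, once.
The state is a dict: "time": time; "joint_pos": joint angles; "joint_vel": joint speeds; "joint_efforts": joint torques, N m; "tool_pos": TCP position; "tool_rot": TCP orientation; "contact_force": force on the tool from outside, world axes, zero at the start; "ft_torque": the same for the moment, N m; "gripper_width": opening from 0.0 (shut) to 1.0 (fully open); "grasp_force": force on a finger pad.
Only numpy, scipy, OpenCV 4.12 (cv2) and the standard library are available. Lean on these libraries where they do the work, as an engineer would, in place of code of your own. Each camera call takes 0.05 s, during which the arm holds its last target. There are 200 camera calls.

### The job

Make up two kits for the next field visit, each thing standing upright in the pocket cut for it. The sampling kit goes in the long grey tray with three pockets: the roll of labels in the large square pocket, one capped reagent vial in the small square pocket in the middle, and the sample cup in the round pocket. The extraction kit goes in the short grey tray with two pockets: the tall capped sample tube in the round pocket and the other reagent vial in the square pocket.

Things in the scene. Friction and masses are not known exactly. Their poses are not given: they have to be found in the camera images.
- long_tray: Long tray with three pockets, 97 mm (x) by 231 mm (y). Fixed, grey, 14 mm high (a 3 mm high foot stands out 4 mm all round); dark-floored pockets, floors 4 mm above the worktop. Origin: centre of underside; z up, y along its length, x across; yaw within ±0.25. Pocket centres at x = 0: 81 mm square at y = -67 mm, 46 mm square at y = +6.5 mm, 68 mm round at y = +73.5 mm.
- short_tray: Short tray with two pockets, 80 mm (x) by 122 mm (y). Fixed, grey, 14 mm high (a 3 mm high foot stands out 4 mm all round); dark-floored pockets, floors 4 mm above the worktop. Origin: centre of underside; z up, y along its length, x across; yaw within ±0.25. Pocket centres, both at x = 0: round pocket 50 mm across at y = -28 mm, 46 mm square pocket at y = +30 mm.
- roll: Roll of plain white labels on a brown core, lying flat with its hole up; 61 mm across, 30 mm high. Origin: centre of its underside, z up; round, so yaw does not matter.
- cup: White sample cup with a wide screw lid, upright; lid 50 mm across (from 48 to 58 mm up), body 44 mm across under the lid and narrowing downward, 58 mm high in all. Origin: centre of its underside, z up; round, so yaw does not matter.
- vial_a: Small glass reagent vial standing upright with a white screw cap; body 23 mm across, cap 20 mm across (from 36 to 50 mm up), 50 mm high. The two vials are alike and interchangeable. Origin: centre of its underside, z up; round, so yaw does not matter.
- vial_b: Small glass reagent vial standing upright with a white screw cap; body 23 mm across, cap 20 mm across (from 36 to 50 mm up), 50 mm high. The two vials are alike and interchangeable. Origin: centre of its underside, z up; round, so yaw does not matter.
- tube: Tall clear plastic sample tube standing upright with a grey screw cap; body 29 mm across, cap 31 mm across (from 74 to 88 mm up), 88 mm high in all. Origin: centre of its underside, z up; round, so yaw does not matter.
There are look-alikes about, which are no part of the job. Of the things that look like the cup, take the one that is nearest to the robot's base at the start.

How it is judged:
By the outcome, as a careful person would: the job done as asked, in the order asked, and still so for the second after the job is handed in, with the robot touching nothing.
It also fails if it takes over 128 s, if anything falls off the work surface, if the arm or the gripper's body presses on something with over 40 N, if the wrist force passes 120 N, or if a joint passes its speed limit or range.

## Working session

There is one attempt and no reset: what is moved stays moved. The work goes in short steps, Python scripts to look and compute and a tool call to move; the robot and the scene stay as the last step left them, time stands still between calls to the robot, and variables do not carry over. Pictures are saved under pics/ and viewed, at most 16 in all, crops included, and the job is handed in when it is done.

Besides the shell and the picture viewer there is one more tool, called after "Request:" as name([rows], argument=value, ...), one row to a line, values as JSON. move_arm: Moves the arm, as the interface text tells. Its arguments: {"type":"object","properties":{"rows":{"type":"array","items":{"type":"array","items":{"type":"number"}}}},"required":["rows"]}

```bash
mkdir -p pics; ls; python3 - <<'E'
from plant import manip
import cv2,numpy as np,pickle
s=manip.state();print(s, manip.tip_reach)
d={}
for n in("scene","side","wrist"):
    f=manip.grab_frame(n);d[n]=f;cv2.imwrite(f"pics/{n}0.png",f["img"]);print(n,f["mtx"].tolist(),(-f["R"].T@f["t"]).round(3), f["R"][2].round(3))
pickle.dump(d,open("f0.pkl","wb"))
E
```

```text
pics
{'time': 0.0, 'joint_pos': array([ 1.00100611e+00,  5.33474742e-02,  1.61428855e+00, -3.40797743e-06,
        1.47600042e+00, -1.19007258e-01]), 'joint_vel': array([-7.17381522e-04, -6.53544563e-05,  6.69358331e-04, -5.96465136e-04,
        2.46827074e-04,  2.34811882e-03]), 'joint_efforts': array([ 1.59023639e-03, -3.93676829e+01, -3.70176816e+01,  2.93708149e-05,
        6.96788571e-03,  3.21699233e-06]), 'tool_pos': array([0.27198216, 0.56207044, 0.24907205]), 'tool_rot': array([-3.43427259e-04,  2.23487682e-01,  9.74706218e-01, -9.62462333e-04]), 'contact_force': array([ 0.29330571, -0.76296696,  0.08288876]), 'ft_torque': array([-0.00421657, -0.02148161,  0.03152732]), 'grasp_force': 0.0, 'gripper_width': 1.0020539159781494} 0.019
scene [[366.53895746070145, 0.0, 255.06181234812897], [0.0, 366.53895746070145, 197.42273424612637], [0.0, 0.0, 1.0]] [-0.044 -0.64   0.584] [ 0.508  0.67  -0.541]
side [[350.2690114217028, 0.0, 258.4327640316755], [0.0, 350.2690114217028, 184.4134551393288], [0.0, 0.0, 1.0]] [0.48  1.055 0.722] [-0.012 -0.839 -0.543]
wrist [[324.7459038337055, 0.0, 262.4776790665088], [0.0, 324.7459038337055, 189.83860291984976], [0.0, 0.0, 1.0]] [0.196 0.598 0.374] [ 0.293 -0.145 -0.945]
```

View pics/scene0.png

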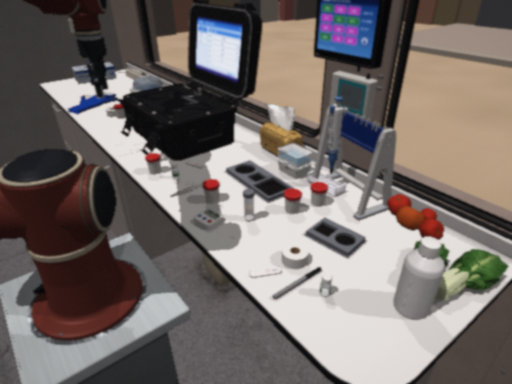

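View pics/side0.png

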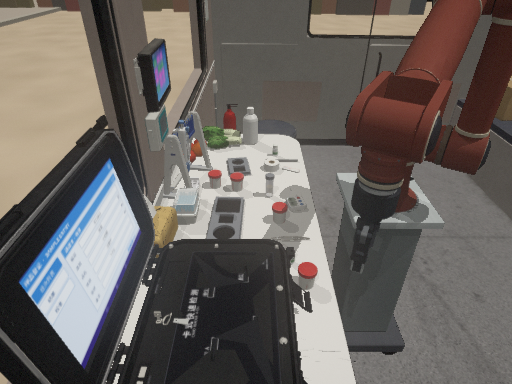

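The scene view shows four red-lidded cups at (153,163), (211,190), (292,200) and (319,194). The tube is at (249,205), the roll at (295,256) and one vial at (326,285). The long tray is at (257,180) and the short tray at (335,236). Something pale at (175,167) may be the second vial. I'll compute rough positions and enlarge.

```bash
cat > h.py <<'E'
import cv2,numpy as np,pickle
def ray(f,u,v):
    d=f["R"].T@np.linalg.inv(f["mtx"])@np.array([u,v,1.]);return -f["R"].T@f["t"],d
def onz(f,u,v,z):
    c,d=ray(f,u,v);return c+d*(z-c[2])/d[2]
def two(f,p,g,q):
    c,d=ray(f,*p);e,h=ray(g,*q);A=np.stack([d,-h],1);s=np.linalg.lstsq(A,e-c,rcond=None)[0]
    a,b=c+d*s[0],e+h*s[1];return (a+b)/2,np.linalg.norm(a-b)
def proj(f,X):
    p=f["mtx"]@(f["R"]@np.asarray(X,float)+f["t"]);return p[:2]/p[2]
E
python3 - <<'E'
from h import *
d=pickle.load(open("f0.pkl","rb"));S,T=d["scene"],d["side"]
for f,n in((S,"scene"),(T,"side")):
    i=f["img"].astype(int);m=((i[...,2]>120)&(i[...,1]<70)&(i[...,0]<70)).astype(np.uint8)
    k,_,st,c=cv2.connectedComponentsWithStats(m)
    for j in range(1,k):
        if 30<st[j,4]<600: print(n,c[j].round(1),st[j],onz(f,*c[j],.056).round(3))
for n,p,z in(("tube",(249,194),.08),("roll",(295,254),.03),("vial",(326,279),.048),("long",(257,180),.01),("short",(335,236),.01),("pale",(175,167),.04)):
    P=onz(S,*p,z);print(n,P.round(3),proj(T,P).round(0),np.hypot(*P[:2]))
a=cv2.resize(S["img"][140:300,130:370],(800,533),interpolation=cv2.INTER_CUBIC)
cv2.imwrite("pics/c1.png",a)
b=cv2.resize(T["img"][130:320,150:340],(600,600),interpolation=cv2.INTER_CUBIC)
cv2.imwrite("pics/c2.png",b)
E
```

```text
scene [151.9 156.4] [146 154  14   6  64] [0.341 0.421 0.056]
scene [211.  183.4] [205 180  14   8  91] [0.399 0.152 0.056]
scene [318.7 186.6] [312 183  15   8 107] [ 0.624 -0.052  0.056]
scene [291.7 193.4] [284 188  17  11 132] [ 0.542 -0.031  0.056]
side [434.2  56.2] [423  38  20  34 181] [-1.003 -1.946  0.056]
side [374.   84.3] [357  71  34  27 163] [-0.277 -1.155  0.056]
side [423.7  74.5] [415  70  19  11  76] [-0.692 -1.393  0.056]
side [438.6  95.3] [426  80  26  32 309] [-0.602 -0.953  0.056]
side [396.8 102.8] [371  97  53  13 216] [-0.308 -0.818  0.056]
side [229.8 113.5] [225 110   9   8  37] [ 0.606 -0.636  0.056]
tube [0.427 0.008 0.08 ] [269. 176.] 0.42721262704612817
roll [ 0.403 -0.195  0.03 ] [273. 160.] 0.4476480785495576
vial [ 0.386 -0.303  0.048] [276. 145.] 0.4907588081849887
long [0.561 0.148 0.01 ] [229. 216.] 0.5805207416609246
short [ 0.542 -0.192  0.01 ] [239. 165.] 0.5747208361773255
pale [0.378 0.335 0.04 ] [290. 250.] 0.5050950117492791
```

View pics/c1.png

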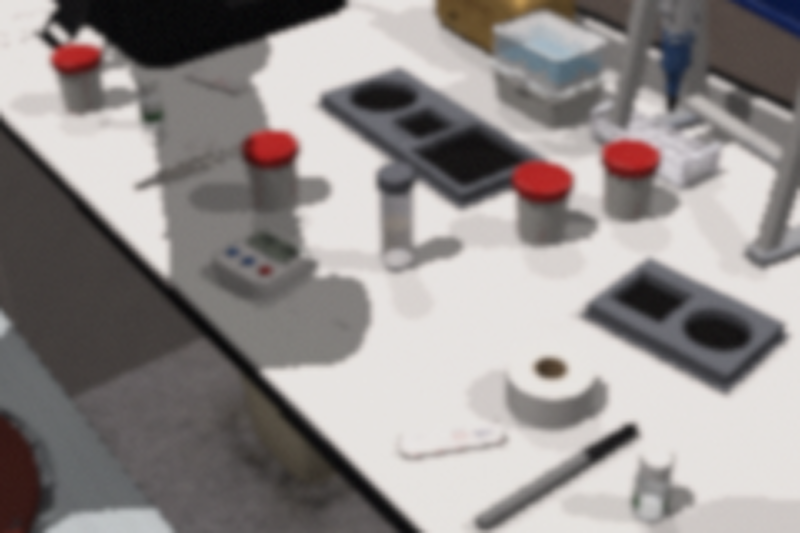

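View pics/c2.png

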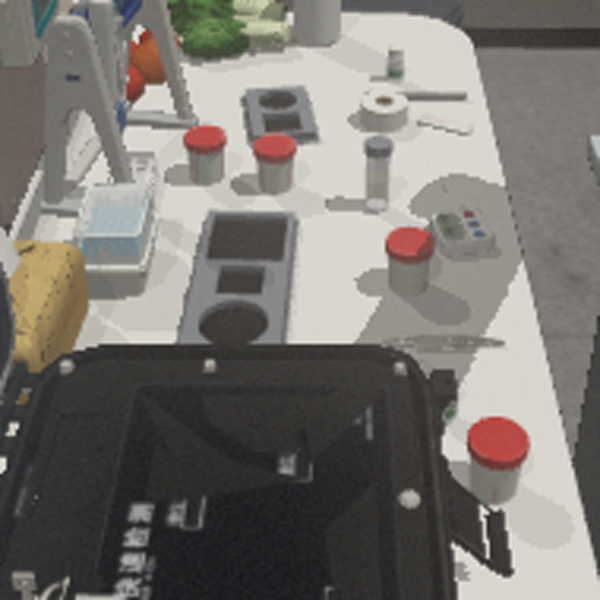

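Nearest-base cup is the one at scene (211,184), at 0.427 m. The others are (152,156) at 0.54 m, (292,193) at 0.54 m and (319,187) at 0.63 m. In the crop it stands alone beside the timer. The second vial is beside the black case at scene (175,167). Next is a wrist view of that area.

Request:
move_arm([
  [-2.4,-2.3,-0.5,0,0,0,1],
  [-2.4,-2.3,-0.5,0,0,0,1],
  [-2.4,-2.3,-0.5,0,0,0,1],
  [-2.4,-2.3,-0.5,0,0,0,1],
  [-2.4,-2.3,-0.5,0,0,0,1],
  [-2.4,-2.3,-0.5,0,0,0,1],
  [-2.4,-2.3,-0.5,0,0,0,1],
  [-2.4,-2.3,-0.5,0,0,0,1],
  [-2.4,-2.3,-0.5,0,0,0,1],
  [-2.4,-2.3,-0.5,0,0,0,1],
  [-2.4,-2.3,0,0,0,0,1],
  [0,0,0,0,0,0,1],
  [0,0,0,0,0,0,1],
  [0,0,0,0,0,0,1],
  [0,0,0,0,0,0,1],
])

```text
time: 1.4
tool_pos: [0.3993, 0.2206, 0.2999]
tool_rot: [-0.0, 0.223, 0.975, -0.0]
contact_force: [0.4, -0.2, 0.2]
gripper_width: 0.997
grasp_force: 0.0
```

```bash
cat >> h.py <<'E'
def snap(tag,names=("wrist",)):
    from plant import manip
    o={}
    for n in names:
        o[n]=manip.grab_frame(n);cv2.imwrite(f"pics/{n}_{tag}.png",o[n]["img"])
    pickle.dump(o,open(f"f_{tag}.pkl","wb"));return o
E
python3 - <<'E'
from h import *
snap("A",("wrist","scene","side"))
E
```

```text
(no output)
```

View pics/wrist_A.png

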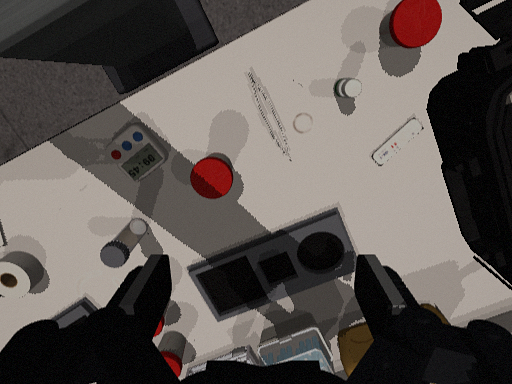

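The view shows vial B's cap at (350,88), the target cup's red lid at (212,178) and the long tray at (275,263). The tube cap is at (113,255), the roll at (15,275), and the other red cup at (415,22). The second wrist view goes toward the roll.

Request:
move_arm([
  [-1.9,-3.2,0,0,0,0,1],
  [-1.9,-3.2,0,0,0,0,1],
  [-1.9,-3.2,0,0,0,0,1],
  [-1.9,-3.2,0,0,0,0,1],
  [-1.9,-3.2,0,0,0,0,1],
  [-1.9,-3.2,0,0,0,0,1],
  [-1.9,-3.2,0,0,0,0,1],
  [-1.9,-3.2,0,0,0,0,1],
  [-1.9,-3.2,0,0,0,0,1],
  [0,0,0,0,0,0,1],
  [0,0,0,0,0,0,1],
  [0,0,0,0,0,0,1],
  [0,0,0,0,0,0,1],
])

```text
time: 2.63
tool_pos: [0.4283, -0.1126, 0.3002]
tool_rot: [-0.0, 0.222, 0.975, 0.0]
contact_force: [0.1, -0.0, 0.0]
gripper_width: 1.001
grasp_force: 0.0
```

```bash
python3 - <<'E'
from h import *
snap("B",("wrist",))
E
```

```text
(no output)
```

View pics/wrist_B.png

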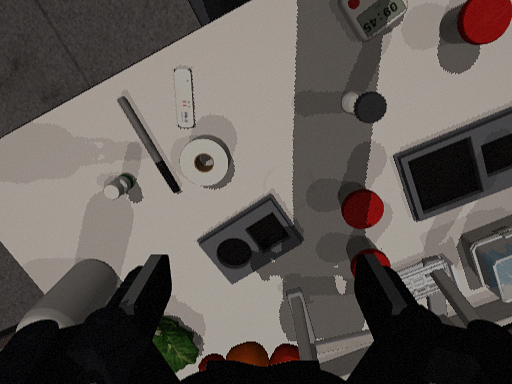

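Vial A's cap is at (112,190), the roll core at (203,161), the short tray at (250,238) and the tube cap at (370,107). The target cup is at (484,18). Now measuring with masks over the two wrist views.

```bash
cat >> h.py <<'E'
def blob(f,win,cond):
    x0,y0,x1,y1=win;c=f["img"][y0:y1,x0:x1]
    h=cv2.cvtColor(c,cv2.COLOR_BGR2HSV).astype(int);m=cond(h[...,0],h[...,1],h[...,2]).astype(np.uint8)
    cs,_=cv2.findContours(m,cv2.RETR_EXTERNAL,cv2.CHAIN_APPROX_NONE);k=max(cs,key=cv2.contourArea)
    k=cv2.convexHull(k).reshape(-1,2)+[x0,y0];return k.astype(np.float32)
def cen(k):
    return np.array(cv2.fitEllipse(k)[0]),np.array(cv2.fitEllipse(k)[1]).round(1)
red=lambda h,s,v:((h<8)|(h>172))&(s>150)&(v>70)
dark=lambda h,s,v:v<45
E
python3 - <<'E'
from h import *
A=pickle.load(open("f_A.pkl","rb"))["wrist"];B=pickle.load(open("f_B.pkl","rb"))["wrist"]
for p in((212,178),(350,88),(342,86),(113,255),(139,226)):print("A",p,cv2.cvtColor(A["img"],cv2.COLOR_BGR2HSV)[p[1],p[0]],onz(A,*p,.05).round(3))
for p in((112,190),(108,192),(127,180),(370,107),(349,103),(203,161),(220,150),(232,252),(270,230),(215,240),(190,160)):print("B",p,cv2.cvtColor(B["img"],cv2.COLOR_BGR2HSV)[p[1],p[0]],onz(B,*p,.0).round(3))
ca=cen(blob(A,(180,145,245,210),red));cb=cen(blob(B,(445,0,512,60),red));print("cup",ca,cb,two(A,ca[0],B,cb[0]))
cap=lambda h,s,v:(v<85)&(s<90)
rl=lambda h,s,v:(s>60)&(v<200)
for n,f,w,c in(("core A",A,(0,255,35,300),rl),("core B",B,(185,145,222,178),rl)):
    print(n,cen(blob(f,w,c)))
tr=lambda h,s,v:v<110
for n,f,w in(("longA",A,(180,200,365,330)),("shortB",B,(190,185,310,290))):
  for t in(35,45,55):
    x0,y0,x1,y1=w;g=cv2.cvtColor(f["img"],cv2.COLOR_BGR2GRAY)[y0:y1,x0:x1]
    cs,_=cv2.findContours((g<t).astype(np.uint8),cv2.RETR_EXTERNAL,cv2.CHAIN_APPROX_NONE)
    for k in cs:
        if cv2.contourArea(k)>150:
            k=k.reshape(-1,2)+[x0,y0];P=np.float32([onz(f,*p,.009)[:2]*1000 for p in k]);r=cv2.minAreaRect(P);print(n,t,k.mean(0).round(),np.round(r[0],1),np.round(r[1],1),round(r[2],1))
v=np.hstack([cv2.resize(A["img"][60:110,325:375],(390,390),interpolation=0),cv2.resize(B["img"][165:205,95:135],(390,390),interpolation=0)])
w=np.hstack([cv2.resize(A["img"][210:275,95:160],(260,200),interpolation=0),cv2.resize(B["img"][85:130,335:390],(260,200),interpolation=0),cv2.resize(B["img"][130:195,170:240],(260,200),interpolation=0)])
cv2.imwrite("pics/c3.png",np.vstack([v,w]))
E
```

```text
A (212, 178) [  2 213 140] [0.399 0.152 0.05 ]
A (350, 88) [ 21  20 176] [0.374 0.339 0.05 ]
A (342, 86) [15 31 65] [0.369 0.331 0.05 ]
A (113, 255) [150   7  78] [ 0.435 -0.016  0.05 ]
A (139, 226) [ 17  13 136] [0.415 0.037 0.05 ]
B (112, 190) [ 13  22 165] [ 0.394 -0.329  0.   ]
B (108, 192) [ 19  25 165] [ 0.394 -0.335  0.   ]
B (127, 180) [20 24 65] [ 0.391 -0.302 -0.   ]
B (370, 107) [150  15  34] [0.443 0.031 0.   ]
B (349, 103) [ 16  29 133] [0.427 0.009 0.   ]
B (203, 161) [25 32 48] [ 0.413 -0.195  0.   ]
B (220, 150) [ 25  20 162] [ 0.409 -0.167  0.   ]
B (232, 252) [  8 113   9] [ 0.552 -0.224  0.   ]
B (270, 230) [45 43 12] [ 0.544 -0.158  0.   ]
B (215, 240) [160  11  69] [ 0.524 -0.237  0.   ]
B (190, 160) [ 19  22 161] [ 0.404 -0.21   0.   ]
cup (array([212.56944275, 176.25671387]), array([33.7, 42.3])) (array([487.23876953,  16.25395584]), array([44.8, 56.5])) (array([0.39725383, 0.15480125, 0.05521222]), np.float64(0.0014118126108063006))
core A (array([  8.17273045, 279.84799194]), array([13.3, 19. ]))
core B (array([203.49777222, 162.35133362]), array([18.8, 20.1]))
longA 35 [360. 284.] [655.  257.6] [ 15.1 110. ] 70.0
longA 35 [248. 279.] [575.5 113.5] [139.7  90.8] 88.0
longA 35 [323. 253.] [576.6 227. ] [68.7 69. ] 17.0
longA 35 [254. 244.] [520.1 147. ] [166.1  11.4] 87.4
longA 45 [296. 323.] [675.9 141.3] [63.4 26.7] 87.1
longA 45 [360. 285.] [655.9 257.3] [ 15.1 111.9] 70.0
longA 45 [276. 260.] [568.3 155.2] [233.3 109.2] 88.1
longA 55 [300. 320.] [670.7 154.4] [114.7  40.4] 64.3
longA 55 [356. 301.] [662.7 241.8] [ 39.5 135.3] 70.0
longA 55 [276. 261.] [568.9 154.8] [234.  110.5] 88.2
shortB 35 [236. 254.] [ 551. -219.] [49. 50.] 3.9
shortB 35 [262. 229.] [ 544.9 -186.5] [ 83.4 125.6] 8.4
shortB 45 [252. 233.] [ 544.5 -188.1] [ 84.7 128.8] 8.4
shortB 55 [253. 232.] [ 543.3 -187.9] [ 88.8 129.7] 8.4
```

View pics/c3.png

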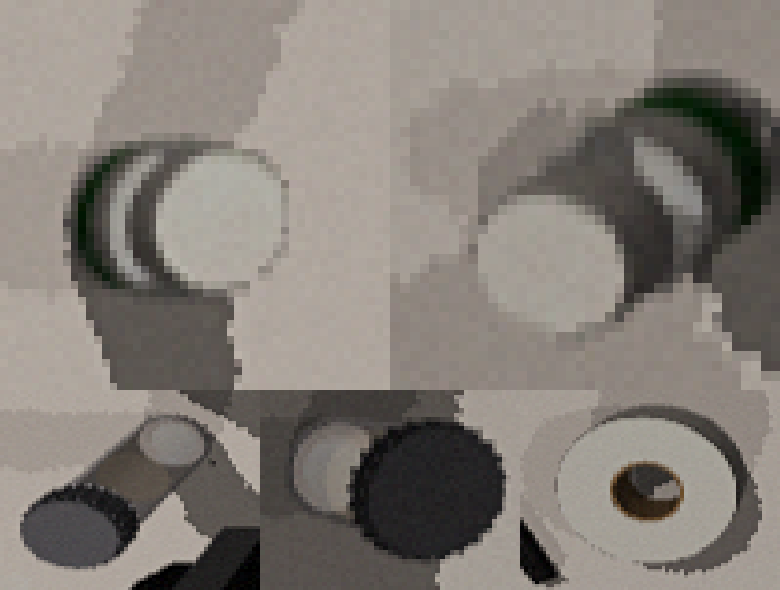

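Crop pixels: vial B cap in A is (353.5,87.6) and vial A cap in B is (111.5,191.9). The tube cap is A (113,256.5) and B (371.6,107.5). The roll core is B (204.5,162.5). Next I triangulate these and separate the pockets.

```bash
cat >> h.py <<'E'
def to(x,y,z,yaw=None):
    "tool-frame shift (cm) and turn (deg) from measured pose; yaw = direction of closing axis, deg"
    from plant import manip
    from scipy.spatial.transform import Rotation as Q
    s=manip.state();w,a,b,c=s["tool_rot"];R=Q.from_quat([a,b,c,w]).as_matrix()
    print("shift",(100*R.T@(np.array([x,y,z])-s["tool_pos"])).round(2),"at",s["tool_pos"].round(4),"close dir",np.degrees(np.arctan2(R[1,1],R[0,1])).round(1),"j",s["joint_pos"].round(2),"w",round(s["gripper_width"],3),"t",s["time"])
    if yaw is not None:
        t=np.radians(yaw);G=np.array([[-np.sin(t)*-1,np.cos(t),0],[-np.cos(t),np.sin(t),0],[0,0,-1]]).astype(float)
        print("turn",np.degrees(Q.from_matrix(R.T@G).as_rotvec()).round(1), "alt",np.degrees(Q.from_matrix(R.T@(G@np.diag([-1,-1,1]))).as_rotvec()).round(1))
E
python3 - <<'E'
from h import *
Z=pickle.load(open("f_A.pkl","rb"));A=Z["wrist"];S=Z["scene"];B=pickle.load(open("f_B.pkl","rb"))["wrist"];S0=pickle.load(open("f0.pkl","rb"))["scene"]
print("tube",two(A,(113,256.5),B,(371.6,107.5)))
print("roll",two(A,(8.2,279.8),B,(204.5,162.5)),two(S0,(295,251),B,(204.5,162.5)),onz(B,204.5,162.5,.03))
print("vA",two(S0,(327,276.6),B,(111.5,191.9)),onz(B,111.5,191.9,.05))
print("vB",two(S0,(175,163.4),A,(353.5,87.6)),onz(A,353.5,87.6,.05))
for n,f,w in(("longA",A,(185,205,358,322)),("longB",B,(395,110,512,220)),("shortB",B,(195,190,305,290))):
  x0,y0,x1,y1=w;g=cv2.cvtColor(f["img"],cv2.COLOR_BGR2GRAY)[y0:y1,x0:x1]
  for t in(16,22,28):
    cs,_=cv2.findContours((g<t).astype(np.uint8),cv2.RETR_EXTERNAL,cv2.CHAIN_APPROX_NONE)
    for k in cs:
        if cv2.contourArea(k)>250:
            k=k.reshape(-1,2)+[x0,y0];P=np.float32([onz(f,*p,.009)[:2]*1000 for p in k]);r=cv2.minAreaRect(P);print(n,t,k.mean(0).round(),np.round(r[0],1),np.round(r[1],1),round(r[2],1))
to(.41,-.19,.25,10)
E
```

```text
tube (array([0.42556401, 0.01021477, 0.08797581]), np.float64(0.0003358544573719793))
roll (array([ 0.40985873, -0.18500234,  0.03289857]), np.float64(0.0008661940408221511)) (array([ 0.41111663, -0.18638371,  0.02806143]), np.float64(0.00023348329358099593)) [ 0.41072707 -0.18578124  0.03      ]
vA (array([ 0.39072549, -0.30113596,  0.04985441]), np.float64(8.618805667141169e-05)) [ 0.390674   -0.30101954  0.05      ]
vB (array([0.37868205, 0.34108053, 0.04953518]), np.float64(0.006443697242833907)) [0.37561745 0.34216034 0.05      ]
longA 16 [232. 285.] [569.6  86.9] [79.3 77.9] 87.9
longA 16 [279. 270.] [573.  160.1] [45.3 45.9] 87.5
longA 16 [320. 253.] [574.6 226.6] [65.6 62.5] 64.2
longA 22 [231. 286.] [571.3  85.9] [82.4 82.6] 88.0
longA 22 [277. 270.] [573.4 159.1] [47.3 48.1] 88.8
longA 22 [321. 253.] [576.  226.6] [66.8 67.2] 68.8
longA 28 [250. 277.] [575.4 113.8] [139.   90.4] 88.9
longA 28 [320. 253.] [576.2 226.4] [66.9 69.2] 68.8
longA 28 [246. 246.] [519.1 134.4] [125.2   9.4] 88.2
longB 16 [446. 175.] [568.9  89.5] [81.2 77.1] 87.9
longB 16 [498. 153.] [570.8 160.3] 
[... 652 characters left out ...]
62 -1.55] w 1.0 t 2.6833Traceback (most recent call last):
  File "<stdin>", line 14, in <module>
  File "h.py", line 34, in to
    print("turn",np.degrees(Q.from_matrix(R.T@G).as_rotvec()).round(1), "alt",np.degrees(Q.from_matrix(R.T@(G@np.diag([-1,-1,1]))).as_rotvec()).round(1))
                            ~~~~~~~~~~~~~^^^^^^^
  File "scipy/spatial/transform/_rotation.pyx", line 1143, in scipy.spatial.transform._rotation.Rotation.from_matrix
ValueError: Non-positive determinant (left-handed or null coordinate frame) in rotation matrix 0: [[-5.83265875e-01 -8.12281305e-01  8.37753366e-06]
 [-8.12281283e-01  5.83265856e-01 -2.41317996e-04]
 [-1.91131768e-04  1.47557466e-04  9.99999971e-01]].
```

Request:
move_arm([
  [-0.8,-3.7,0,0,0,0,1],
  [-0.8,-3.7,0,0,0,0,1],
  [0,0,2,0,0,6.8,1],
  [0,0,2,0,0,6.8,1],
  [0,0,2,0,0,6.8,1],
  [0,0,2,0,0,6.8,1],
  [0,0,2,0,0,6.8,1],
  [0,0,2,0,0,6.8,1],
  [0,0,2,0,0,6.8,1],
  [0,0,2,0,0,6.8,1],
  [0,0,0,0,0,0,1],
  [0,0,0,0,0,0,1],
  [0,0,0,0,0,0,1],
])

```text
time: 3.77
tool_pos: [0.4111, -0.1872, 0.1417]
tool_rot: [0.001, 0.643, 0.766, 0.0]
contact_force: [1.0, -0.4, 0.4]
gripper_width: 0.998
grasp_force: 0.0
```

```bash
sed -i 's/G=np.array(.*astype(float)/G=np.array([[-np.sin(t),np.cos(t),0],[np.cos(t),np.sin(t),0],[0,0,-1.]])/' h.py; python3 - <<'E'
from h import *
to(.411,-.186,.032,10)
W=snap("C")["wrist"]
for z in(.028,.03,.033):print(proj(W,(.411,-.186,z)))
k=blob(W,tuple(np.clip(np.int32(np.r_[proj(W,(.411,-.186,.03))-45,proj(W,(.411,-.186,.03))+45]),0,383)),lambda h,s,v:(s>60)&(v<200));print(cen(k),onz(W,*cen(k)[0],.03))
E
```

```text
shift [ 1.400e-01 -1.000e-02  1.097e+01] at [ 0.4111 -0.1872  0.1417] close dir 10.0 j [-0.59 -0.29  2.11  0.    1.32 -0.77] w 0.998 t 3.7667
turn [ 0.1  0.1 -0. ] alt [ 1.0e-01 -1.0e-01  1.8e+02]
[263.33098869 189.52780494]
[263.34081507 190.37631271]
[263.35583546 191.67332236]
(array([262.15411377, 191.08132935]), array([30.1, 32.3])) [ 0.41019707 -0.18672633  0.03      ]
```

Roll position confirmed; descend and grip.

Request:
move_arm([
  [0.1,0,3.5,0,0,0,1],
  [0,0,3.5,0,0,0,1],
  [0,0,2,0,0,0,1],
  [0,0,1.5,0,0,0,1],
  [0,0,0.5,0,0,0,1],
  [0,0,0,0,0,0,0],
  [0,0,0,0,0,0,-1],
  [0,0,0,0,0,0,-1],
  [0,0,0,0,0,0,-1],
  [0,0,0,0,0,0,-1],
  [0,0,0,0,0,0,-1],
  [0,0,0,0,0,0,-1],
  [0,0,0,0,0,0,-1],
  [0,0,0,0,0,0,-1],
])

```text
time: 4.98
tool_pos: [0.412, -0.1877, 0.0329]
tool_rot: [0.002, 0.644, 0.765, 0.0]
contact_force: [0.4, 0.0, 7.2]
gripper_width: 0.676
grasp_force: 64.7
```

Request:
move_arm([
  [0,0,-2,0,0,0,-1],
  [0,0,-4,0,0,0,-1],
  [0,0,-4,0,0,0,-1],
  [2.7,2.26,0,0,0,0,-1],
  [2.7,2.26,0,0,0,0,-1],
  [2.7,2.26,0,0,0,0,-1],
  [2.7,2.26,0,0,0,0,-1],
  [2.7,2.26,0,0,0,0,-1],
  [2.7,2.26,0,0,0,0,-1],
  [2.7,2.26,0,0,0,0,-1],
  [2.7,2.26,0,0,0,0,-1],
  [2.7,2.26,0,0,0,0,-1],
  [0,0,0,0,0,0,-1],
  [0,0,0,0,0,0,-1],
  [0,0,0,0,0,0,-1],
])

```text
time: 6.23
tool_pos: [0.5691, 0.0873, 0.1304]
tool_rot: [0.0, 0.644, 0.765, -0.0]
contact_force: [0.6, 0.7, -0.8]
gripper_width: 0.68
grasp_force: 64.5
```

```bash
python3 - <<'E'
from h import *
to(.570,.088,.036,10)
W=snap("D")["wrist"]
for n,p in(("big",(.57,.088,.014)),("mid",(.5725,.16,.014)),("round",(.5755,.2268,.014))):print(n,proj(W,p).round())
E
```

```text
shift [0.05 0.11 9.44] at [0.5691 0.0873 0.1304] close dir 9.8 j [ 0.02  0.04  1.83 -0.    1.27 -0.15] w 0.68 t 6.2333
turn [-0.   0.  -0.2] alt [  0.    0.  179.8]
big [265. 189.]
mid [286.  96.]
round [310.  -8.]
```

View pics/wrist_D.png

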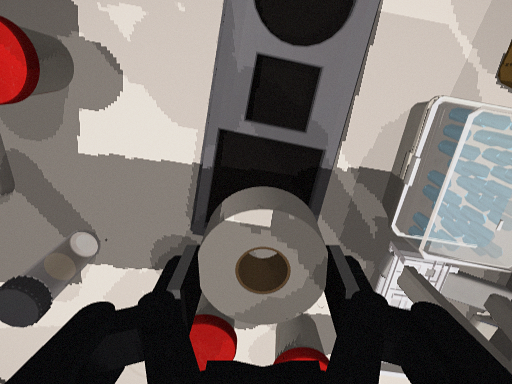

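The view confirms the pockets: big about (265,185), mid (285,93), round (305,5), as projected. Lower and release.

Request:
move_arm([
  [0,0.1,3.5,0,0,0,-1],
  [0,0,3,0,0,0,-1],
  [0,0,1.8,0,0,0,-1],
  [0,0,0.8,0,0,0,-1],
  [0,0,0.2,0,0,0,-1],
  [0,0,0,0,0,0,-1],
  [0,0,0,0,0,0,-1],
  [0,0,0,0,0,0,0.7],
  [0,0,0,0,0,0,0.7],
  [0,0,0,0,0,0,0.7],
  [0,0,0,0,0,0,0.7],
  [0,0,-2,0,0,0,0.7],
  [0,0,-4,0,0,0,0.7],
  [0,0,-4,0,0,0,0.7],
  [0,0,-4,0,0,0,0.5],
  [0,0,0,0,0,0,0.5],
  [0,0,0,0,0,0,0.5],
])

```text
time: 7.7
tool_pos: [0.5726, 0.0878, 0.1817]
tool_rot: [0.003, 0.644, 0.765, 0.003]
contact_force: [-0.1, 0.3, -0.3]
gripper_width: 0.752
grasp_force: 0.0
```

```bash
python3 - <<'E'
from h import *
to(.3755,.342,.18,10)
W=snap("E")["wrist"]
p=proj(W,(.57,.088,.034)).astype(int);print(p)
k=blob(W,(p[0]-35,p[1]-35,p[0]+35,p[1]+35),lambda h,s,v:(s>60)&(v<200)&(v>20));print(cen(k),onz(W,*cen(k)[0],.034))
E
```

```text
shift [ 2.840e+01 -1.511e+01  2.000e-02] at [0.5726 0.0878 0.1817] close dir 9.8 j [ 0.02 -0.01  1.79  0.    1.35 -0.15] w 0.752 t 7.7
turn [ 0.5  0.1 -0.2] alt [ 1.000e-01 -7.000e-01  1.798e+02]
[259 177]
(array([258.590271  , 177.08575439]), array([26.8, 28.3])) [0.56954754 0.0882461  0.034     ]
```

Roll seated at (0.5695, 0.088). Now vial B.

Request:
move_arm([
  [3.15,-1.68,0,0,0,0,0],
  [3.15,-1.68,0,0,0,0,0],
  [3.15,-1.68,0,0,0,0,0],
  [3.15,-1.68,0,0,0,0,0],
  [3.15,-1.68,0,0,0,0,0],
  [3.15,-1.68,0,0,0,0,0],
  [3.15,-1.68,0,0,0,0,0],
  [3.15,-1.68,0,0,0,0,0],
  [3.2,-1.67,0,0,0,0,0],
  [0,0,0,0,0,0,0],
  [0,0,0,0,0,0,0],
  [0,0,0,0,0,0,0],
  [0,0,0,0,0,0,0],
])

```text
time: 8.83
tool_pos: [0.3734, 0.3408, 0.1762]
tool_rot: [-0.0, 0.645, 0.764, -0.001]
contact_force: [0.5, -0.6, -0.3]
gripper_width: 0.502
grasp_force: 0.0
```

```bash
python3 - <<'E'
from h import *
W=snap("F")["wrist"]
p=proj(W,(.3755,.342,.05));print(p);A=pickle.load(open("f_A.pkl","rb"))["wrist"]
u,v=p.astype(int);x0,y0=u-50,v-50
c=W["img"][y0:v+50,x0:u+50];cv2.imwrite("pics/c4.png",cv2.resize(c,(500,500),interpolation=0));print(x0,y0)
k=blob(W,(x0,y0,u+50,v+50),lambda h,s,v:(s<40)&(v>150));print(cen(k))
to(.3755,.342,.034,10)
E
```

```text
[266.37118781 184.94963018]
216 134Traceback (most recent call last):
  File "<stdin>", line 6, in <module>
  File "h.py", line 23, in cen
    return np.array(cv2.fitEllipse(k)[0]),np.array(cv2.fitEllipse(k)[1]).round(1)
                    ~~~~~~~~~~~~~~^^^
cv2.error: OpenCV(4.12.0) /io/opencv/modules/imgproc/src/shapedescr.cpp:361: error: (-201:Incorrect size of input array) There should be at least 5 points to fit the ellipse in function 'fitEllipseNoDirect'
```

View pics/c4.png

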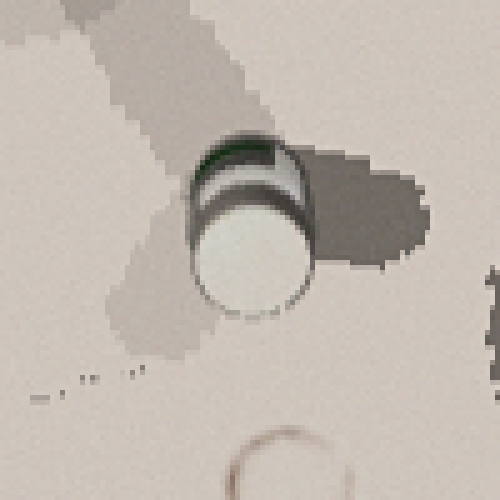

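Vial B's cap is at (266.6,186), against a prediction of (266.4,185). Descend and grip.

Request:
move_arm([
  [0.1,0.2,3.8,0,0,0,0],
  [0,0,3.8,0,0,0,0],
  [0,0,3.5,0,0,0,0],
  [0,0,2,0,0,0,0],
  [0,0,0.9,0,0,0,0],
  [0,0,0.2,0,0,0,0],
  [0,0,0,0,0,0,0],
  [0,0,0,0,0,0,-1],
  [0,0,0,0,0,0,-1],
  [0,0,0,0,0,0,-1],
  [0,0,0,0,0,0,-1],
  [0,0,0,0,0,0,-1],
  [0,0,0,0,0,0,-1],
  [0,0,0,0,0,0,-1],
  [0,0,0,0,0,0,-1],
])

```text
time: 10.13
tool_pos: [0.3765, 0.3441, 0.0377]
tool_rot: [0.001, 0.644, 0.765, 0.002]
contact_force: [-0.9, -1.8, 6.7]
gripper_width: 0.229
grasp_force: 58.7
```

```bash
python3 - <<'E'
from h import *
to(.5725,.1598,.15,10)
E
```

```text
shift [-21.48  16.22 -11.2 ] at [0.3765 0.3441 0.0377] close dir 9.8 j [ 0.59  0.02  2.03 -0.    1.09  0.42] w 0.229 t 10.1333
turn [ 0.2 -0.1 -0.2] alt [-1.000e-01 -3.000e-01  1.798e+02]
```

Request:
move_arm([
  [0,0,-3,0,0,0,-1],
  [0,0,-4,0,0,0,-1],
  [0,0,-4,0,0,0,-1],
  [-2.68,2.03,0,0,0,0,-1],
  [-2.68,2.03,0,0,0,0,-1],
  [-2.68,2.03,0,0,0,0,-1],
  [-2.68,2.03,0,0,0,0,-1],
  [-2.68,2.03,0,0,0,0,-1],
  [-2.68,2.03,0,0,0,0,-1],
  [-2.68,2.03,0,0,0,0,-1],
  [-2.72,2.01,0,0,0,0,-1],
  [0,0,0,0,0,0,-1],
  [0,0,0,0,0,0,-1],
  [0,0,0,0,0,0,-1],
])

```text
time: 11.3
tool_pos: [0.571, 0.1593, 0.1454]
tool_rot: [-0.0, 0.644, 0.765, 0.0]
contact_force: [-0.2, 0.5, 0.2]
gripper_width: 0.226
grasp_force: 58.9
```

```bash
python3 - <<'E'
from h import *
to(.5725,.1598,.0417,10)
W=snap("G")["wrist"];T=W["img"];p=proj(W,(.5725,.16,.014));print(p)
from plant import manip
t=manip.state()["tool_pos"];print("tcp px",proj(W,t).round())
E
```

```text
shift [ 0.02  0.16 10.37] at [0.571  0.1593 0.1454] close dir 9.8 j [ 0.15  0.06  1.78  0.    1.3  -0.02] w 0.226 t 11.3
turn [-0.  -0.  -0.2] alt [ -0.    0.  179.8]
[265.3264132 183.6894013]
tcp px [263. 274.]
```

View pics/wrist_G.png

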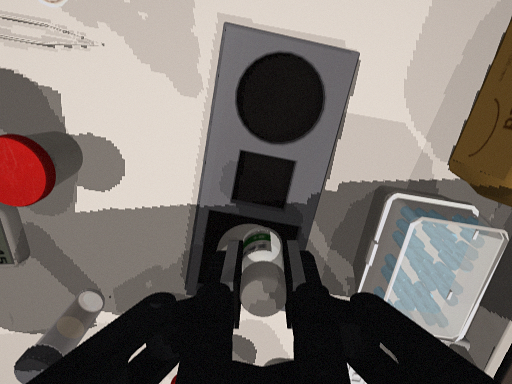

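The vial is held upright and the middle pocket is at (264,179), within 2 mm of the estimate. Lower and release.

Request:
move_arm([
  [0,0.15,3.5,0,0,0,-1],
  [0,0,3.5,0,0,0,-1],
  [0,0,2,0,0,0,-1],
  [0,0,0.9,0,0,0,-1],
  [0,0,0.3,0,0,0,-1],
  [0,0,0,0,0,0,-1],
  [0,0,0,0,0,0,-1],
  [0,0,0,0,0,0,-0.1],
  [0,0,0,0,0,0,-0.1],
  [0,0,0,0,0,0,-0.1],
  [0,0,0,0,0,0,-0.1],
  [0,0,-2,0,0,0,-0.1],
  [0,0,-4,0,0,0,0],
  [0,0,-4,0,0,0,0.6],
  [0,0,-4,0,0,0,0.6],
  [0,0,0,0,0,0,0.6],
  [0,0,0,0,0,0,0.6],
  [0,0,0,0,0,0,0.6],
])

```text
time: 12.85
tool_pos: [0.5727, 0.1592, 0.1833]
tool_rot: [0.0, 0.644, 0.765, 0.0]
contact_force: [-0.8, 0.8, -1.6]
gripper_width: 0.801
grasp_force: 0.0
```

```bash
python3 - <<'E'
from h import *
to(.3972,.1548,.17,10)
W=snap("H")["wrist"]
p=proj(W,(.5725,.16,.054)).astype(int);print(p)
k=blob(W,(p[0]-40,p[1]-40,p[0]+40,p[1]+40),lambda h,s,v:(s<60)&(v>100));print(cen(k),onz(W,*cen(k)[0],.054))
E
```

```text
shift [  2.54 -17.37   1.33] at [0.5727 0.1592 0.1833] close dir 9.8 j [ 0.15  0.03  1.75 -0.    1.36 -0.02] w 0.801 t 12.85
turn [ 0.   0.  -0.2] alt [  0.   -0.  179.8]
[263 183]
(array([262.99353027, 182.00900269]), array([24.6, 34.1])) [0.57195486 0.16163499 0.054     ]
```

Vial seated at (0.572, 0.161). Now the cup at (0.397,0.155).

Request:
move_arm([
  [0.4,-2.9,0.2,0,0,0,0.7],
  [0.4,-2.9,0.2,0,0,0,0.7],
  [0.4,-2.9,0.2,0,0,0,0.7],
  [0.4,-2.9,0.2,0,0,0,0.7],
  [0.4,-2.9,0.2,0,0,0,0.7],
  [0.4,-2.9,0.2,0,0,0,0.7],
  [0,0,0,0,0,0,0.7],
  [0,0,0,0,0,0,0.7],
  [0,0,0,0,0,0,0.7],
])

```text
time: 13.65
tool_pos: [0.3972, 0.1533, 0.1704]
tool_rot: [-0.0, 0.644, 0.765, -0.0]
contact_force: [-0.0, -0.2, 0.3]
gripper_width: 0.85
grasp_force: 0.0
```

```bash
python3 - <<'E'
from h import *
W=snap("I")["wrist"];A=pickle.load(open("f_A.pkl","rb"))["wrist"]
p=proj(W,(.3972,.1548,.058)).astype(int);print(p)
k=blob(W,(p[0]-70,p[1]-70,p[0]+70,p[1]+70),red);c=cen(k);print(c,onz(W,*c[0],.056),two(A,(212.5,176.3),W,c[0]))
cv2.imwrite("pics/c5.png",cv2.resize(W["img"][80:320,140:390],(500,480)))
to(.3972,.1548,.05,10)
E
```

```text
[263 189]
(array([263.84719849, 191.63841248]), array([59.9, 63.7])) [0.39753507 0.15271004 0.056     ] (array([0.39700474, 0.15377688, 0.05587533]), np.float64(0.0023372833828246564))
shift [ 0.15 -0.02 12.09] at [0.3978 0.1534 0.1709] close dir 9.8 j [ 0.19 -0.39  2.14 -0.    1.4   0.02] w 0.847 t 13.7
turn [-0.   0.  -0.2] alt [0.000e+00 1.000e-01 1.798e+02]
```

View pics/c5.png

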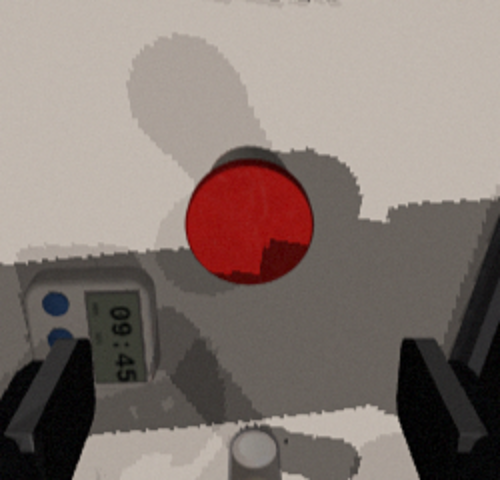

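The crop shows the red lid at wrist (264,192), isolated; the timer is lower and clear of the fingers. Triangulated lid height is 0.056. Descend and grip.

Request:
move_arm([
  [0,0,3.8,0,0,0,0.7],
  [0,0,3.8,0,0,0,0.7],
  [0,0,2.5,0,0,0,0.7],
  [0,0,1.5,0,0,0,0.7],
  [0,0,0.5,0,0,0,0.7],
  [0,0,0,0,0,0,0.7],
  [0,0,0,0,0,0,-1],
  [0,0,0,0,0,0,-1],
  [0,0,0,0,0,0,-1],
  [0,0,0,0,0,0,-1],
  [0,0,0,0,0,0,-1],
  [0,0,0,0,0,0,-1],
  [0,0,0,0,0,0,-1],
  [0,0,0,0,0,0,-1],
])

```text
time: 14.87
tool_pos: [0.3991, 0.1538, 0.0523]
tool_rot: [0.001, 0.644, 0.765, 0.002]
contact_force: [-0.2, 0.1, 6.9]
gripper_width: 0.564
grasp_force: 61.9
```

```bash
python3 - <<'E'
from h import *
to(.575,.228,.165,10)
E
```

```text
shift [  4.33  18.65 -11.19] at [0.3991 0.1538 0.0523] close dir 9.8 j [ 0.19 -0.22  2.22 -0.    1.14  0.02] w 0.564 t 14.8667
turn [ 0.3  0.  -0.2] alt [  0.   -0.4 179.8]
```

Request:
move_arm([
  [0,0,-3,0,0,0,-1],
  [0,0,-4,0,0,0,-1],
  [0,0,-4,0,0,0,-1],
  [0.72,3.1,0,0,0,0,-1],
  [0.72,3.1,0,0,0,0,-1],
  [0.72,3.1,0,0,0,0,-1],
  [0.72,3.1,0,0,0,0,-1],
  [0.72,3.1,0,0,0,0,-1],
  [0.72,3.1,0,0,0,0,-1],
  [0,0,0,0,0,0,-1],
  [0,0,0,0,0,0,-1],
  [0,0,0,0,0,0,-1],
])

```text
time: 15.87
tool_pos: [0.5723, 0.2274, 0.1596]
tool_rot: [-0.001, 0.644, 0.765, -0.001]
contact_force: [0.8, -0.1, -0.3]
gripper_width: 0.559
grasp_force: 62.2
```

```bash
python3 - <<'E'
from h import *
to(.575,.228,.0563,10)
E
```

```text
shift [ 0.02  0.29 10.33] at [0.5723 0.2274 0.1596] close dir 9.8 j [ 0.26  0.1   1.71 -0.    1.33  0.09] w 0.559 t 15.8667
turn [-0.1  0.  -0.2] alt [  0.    0.2 179.8]
```

Request:
move_arm([
  [0,0.25,3.5,0,0,0,-1],
  [0,0,3.5,0,0,0,-1],
  [0,0,2,0,0,0,-1],
  [0,0,0.9,0,0,0,-1],
  [0,0,0.4,0,0,0,-1],
  [0,0,0,0,0,0,-1],
  [0,0,0,0,0,0,-1],
  [0,0,0,0,0,0,0.5],
  [0,0,0,0,0,0,0.5],
  [0,0,0,0,0,0,0.5],
  [0,0,0,0,0,0,0.5],
  [0,0,-2,0,0,0,0.5],
  [0,0,-4,0,0,0,0.5],
  [0,0,-4,0,0,0,0.5],
  [0,0,-4,0,0,0,0.5],
  [0,0,-1,0,0,0,0.3],
  [0,0,0,0,0,0,0.3],
  [0,0,0,0,0,0,0.3],
  [0,0,0,0,0,0,0.3],
])

```text
time: 17.45
tool_pos: [0.5745, 0.2277, 0.2048]
tool_rot: [-0.001, 0.644, 0.765, -0.002]
contact_force: [0.9, 0.1, -0.9]
gripper_width: 0.652
grasp_force: 0.0
```

```bash
python3 - <<'E'
from h import *
to(.4256,.0102,.19,10)
W=snap("J")["wrist"]
p=proj(W,(.575,.228,.062)).astype(int);print(p)
k=blob(W,(p[0]-70,p[1]-70,p[0]+70,p[1]+70),red);c=cen(k);print(c,onz(W,*c[0],.062))
E
```

```text
shift [-18.9  -18.36   1.56] at [0.5745 0.2277 0.2048] close dir 9.8 j [0.26 0.07 1.67 0.   1.4  0.09] w 0.652 t 17.45
turn [-0.2  0.  -0.2] alt [  0.    0.3 179.8]
[264 179]
(array([264.32720947, 179.77703857]), array([54.9, 57.2])) [0.57484823 0.22786752 0.062     ]
```

Cup seated. Now the tube at (0.4256, 0.0102).

Request:
move_arm([
  [-2.7,-2.62,0,0,0,0,0.2],
  [-2.7,-2.62,0,0,0,0,0.2],
  [-2.7,-2.62,0,0,0,0,0.2],
  [-2.7,-2.62,0,0,0,0,0.2],
  [-2.7,-2.62,0,0,0,0,0.2],
  [-2.7,-2.62,0,0,0,0,0.2],
  [-2.7,-2.64,0,0,0,0,0.2],
  [0,0,0,0,0,0,0.2],
  [0,0,0,0,0,0,0.2],
  [0,0,0,0,0,0,0.2],
])

```text
time: 18.33
tool_pos: [0.4264, 0.0107, 0.2059]
tool_rot: [-0.001, 0.645, 0.765, -0.0]
contact_force: [0.1, 0.4, 0.7]
gripper_width: 0.6
grasp_force: 0.0
```

```bash
python3 - <<'E'
from h import *
W=snap("K")["wrist"]
p=proj(W,(.4256,.0102,.088));print(p);u,v=p.astype(int)
k=blob(W,(u-50,v-50,u+50,v+50),lambda h,s,v:(v<95)&(s<50));print(cen(k),onz(W,*cen(k)[0],.088))
cv2.imwrite("pics/c6.png",cv2.resize(W["img"][v-80:v+80,u-80:u+80],(480,480)));print(u,v)
to(.4256,.0102,.076,10)
E
```

```text
[262.62446319 190.00497934]
(array([250.25279236, 171.67617798]), array([58.4, 78.6])) [0.4135839  0.02343072 0.088     ]
262 190
shift [-0.08 -0.1  13.03] at [0.4267 0.0111 0.2063] close dir 9.8 j [-0.15 -0.42  2.1   0.    1.47 -0.32] w 0.599 t 18.3833
turn [-0.1 -0.1 -0.2] alt [-1.000e-01  1.000e-01  1.798e+02]
```

View pics/c6.png

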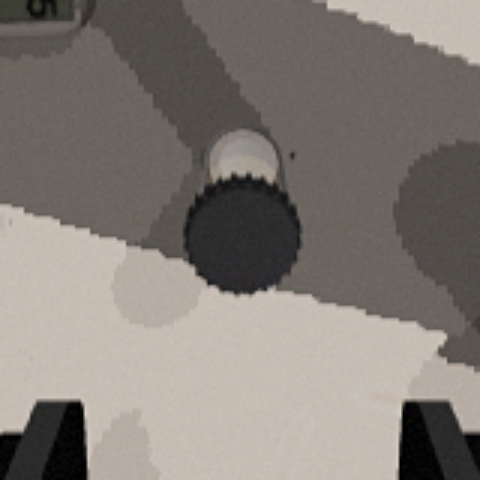

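Tube cap at (262.7,188), as predicted. Descend and grip.

Request:
move_arm([
  [0,-0.1,3.8,0,0,0,0.2],
  [0,0,3.8,0,0,0,0.2],
  [0,0,3,0,0,0,0.2],
  [0,0,1.7,0,0,0,0.2],
  [0,0,0.6,0,0,0,0.2],
  [0,0,0,0,0,0,0.2],
  [0,0,0,0,0,0,0.2],
  [0,0,0,0,0,0,-1],
  [0,0,0,0,0,0,-1],
  [0,0,0,0,0,0,-1],
  [0,0,0,0,0,0,-1],
  [0,0,0,0,0,0,-1],
  [0,0,0,0,0,0,-1],
  [0,0,0,0,0,0,-1],
  [0,0,0,0,0,0,-1],
])

```text
time: 19.63
tool_pos: [0.4274, 0.0101, 0.0804]
tool_rot: [0.002, 0.644, 0.765, 0.001]
contact_force: [-0.6, 0.4, 6.0]
gripper_width: 0.325
grasp_force: 59.0
```

```bash
python3 - <<'E'
from h import *
to(.550,-.2185,.18,10)
E
```

```text
shift [-24.62   8.24  -9.9 ] at [0.4274 0.0101 0.0804] close dir 9.8 j [-0.15 -0.27  2.21  0.    1.2  -0.32] w 0.325 t 19.6333
turn [ 0.2  0.1 -0.2] alt [ 1.000e-01 -3.000e-01  1.798e+02]
```

Request:
move_arm([
  [0,0,-3,0,0,0,-1],
  [0,0,-4,0,0,0,-1],
  [0,0,-3,0,0,0,-1],
  [-3.5,1.2,0,0,0,0,-1],
  [-3.5,1.2,0,0,0,0,-1],
  [-3.5,1.2,0,0,0,0,-1],
  [-3.5,1.2,0,0,0,0,-1],
  [-3.5,1.2,0,0,0,0,-1],
  [-3.5,1.2,0,0,0,0,-1],
  [-3.6,1.05,0,0,0,0,-1],
  [0,0,0,0,0,0,-1],
  [0,0,0,0,0,0,-1],
  [0,0,0,0,0,0,-1],
  [0,0,0,0,0,0,-1],
])

```text
time: 20.8
tool_pos: [0.5484, -0.217, 0.1782]
tool_rot: [-0.0, 0.644, 0.765, 0.0]
contact_force: [-0.4, 0.3, -1.2]
gripper_width: 0.32
grasp_force: 59.3
```

```bash
python3 - <<'E'
from h import *
to(.550,-.2185,.0844,10)
W=snap("L")["wrist"];print(proj(W,(.55,-.2185,.014)),proj(W,(.543,-.1605,.014)))
E
```

```text
shift [-0.18  0.13  9.38] at [ 0.5484 -0.217   0.1782] close dir 9.8 j [-0.5   0.02  1.76  0.    1.35 -0.67] w 0.32 t 20.8
turn [-0.  -0.  -0.2] alt [ -0.    0.  179.8]
[264.72998453 174.95626613] [268.26865835 110.53554409]
```

View pics/wrist_L.png

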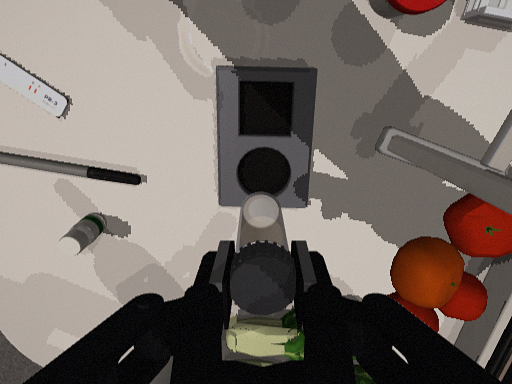

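The tube hangs straight and the round pocket is at (264,173), as projected. Lower and release.

Request:
move_arm([
  [-0.1,0.1,3.5,0,0,0,-1],
  [0,0,3,0,0,0,-1],
  [0,0,1.7,0,0,0,-1],
  [0,0,0.8,0,0,0,-1],
  [0,0,0.3,0,0,0,-1],
  [0,0,0,0,0,0,-1],
  [0,0,0,0,0,0,-1],
  [0,0,0,0,0,0,0.1],
  [0,0,0,0,0,0,0.1],
  [0,0,0,0,0,0,0.1],
  [0,0,0,0,0,0,0.1],
  [0,0,-2,0,0,0,0.1],
  [0,0,-4,0,0,0,0.1],
  [0,0,-4,0,0,0,0.1],
  [0,0,-2,0,0,0,0.1],
  [0,0,0,0,0,0,0.1],
  [0,0,0,0,0,0,0.1],
  [0,0,0,0,0,0,0.1],
])

```text
time: 22.35
tool_pos: [0.5494, -0.2186, 0.2041]
tool_rot: [-0.001, 0.644, 0.765, -0.0]
contact_force: [-0.7, 1.0, -0.4]
gripper_width: 0.553
grasp_force: 0.0
```

```bash
python3 - <<'E'
from h import *
to(.3907,-.301,.18,10)
W=snap("M")["wrist"]
p=proj(W,(.55,-.2185,.092)).astype(int);print(p)
k=blob(W,(p[0]-45,p[1]-40,p[0]+45,p[1]+50),lambda h,s,v:(v<95)&(s<50)&(v>24));print(cen(k),onz(W,*cen(k)[0],.092))
E
```

```text
shift [ -5.43 -17.04   2.43] at [ 0.5494 -0.2186  0.2041] close dir 9.8 j [-0.5   0.01  1.74 -0.    1.4  -0.67] w 0.553 t 22.35
turn [-0.1 -0.1 -0.2] alt [-1.000e-01  1.000e-01  1.798e+02]
[264 191]
(array([261.73944092, 170.98757935]), array([75.9, 97. ])) [ 0.54518414 -0.20219791  0.092     ]
```

Request:
move_arm([
  [-1.1,-3.4,0,0,0,0,0],
  [-1.1,-3.4,0.6,0,0,0,0],
  [-1.1,-3.4,0.6,0,0,0,0],
  [-1.1,-3.4,0.6,0,0,0,0],
  [-1.1,-3.4,0.6,0,0,0,0],
  [0,0,0,0,0,0,0],
  [0,0,0,0,0,0,0],
  [0,0,0,0,0,0,0],
])

```text
time: 23.07
tool_pos: [0.3915, -0.3014, 0.18]
tool_rot: [-0.001, 0.645, 0.765, 0.0]
contact_force: [-0.2, 0.1, 1.1]
gripper_width: 0.502
grasp_force: 0.0
```

```bash
python3 - <<'E'
from h import *
W=snap("N")["wrist"];p=proj(W,(.3907,-.301,.05));print(p)
to(.3907,-.301,.034,10)
E
```

```text
[262.60559935 184.29763898]
shift [ 0.04 -0.13 14.65] at [ 0.3921 -0.3014  0.1805] close dir 9.8 j [-0.81 -0.21  1.98  0.    1.37 -0.98] w 0.496 t 23.1167
turn [-0.  -0.1 -0.2] alt [-1.000e-01  0.000e+00  1.798e+02]
```

View pics/wrist_N.png

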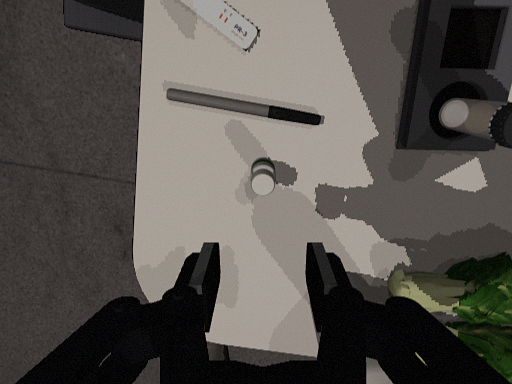

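Vial A's cap is at (263,184), as predicted, and the tube stands in its pocket with its base at (457,113). Descend and grip.

Request:
move_arm([
  [0,-0.1,3.8,0,0,0,0],
  [0,0,3.8,0,0,0,0],
  [0,0,3.7,0,0,0,0],
  [0,0,2.2,0,0,0,0],
  [0,0,0.9,0,0,0,0],
  [0,0,0.2,0,0,0,0],
  [0,0,0,0,0,0,0],
  [0,0,0,0,0,0,-1],
  [0,0,0,0,0,0,-1],
  [0,0,0,0,0,0,-1],
  [0,0,0,0,0,0,-1],
  [0,0,0,0,0,0,-1],
  [0,0,0,0,0,0,-1],
  [0,0,0,0,0,0,-1],
  [0,0,0,0,0,0,-1],
])

```text
time: 24.37
tool_pos: [0.3924, -0.3034, 0.0378]
tool_rot: [0.002, 0.644, 0.765, 0.0]
contact_force: [0.7, 1.4, 6.6]
gripper_width: 0.229
grasp_force: 59.1
```

```bash
python3 - <<'E'
from h import *
to(.543,-.1605,.15,10)
E
```

```text
shift [ 11.5  17.3 -11.2] at [ 0.3924 -0.3034  0.0378] close dir 9.8 j [-0.81 -0.02  2.07  0.    1.09 -0.98] w 0.229 t 24.3667
turn [ 0.2  0.2 -0.2] alt [  0.3  -0.3 179.8]
```

Request:
move_arm([
  [0,0,-3,0,0,0,-1],
  [0,0,-4,0,0,0,-1],
  [0,0,-4,0,0,0,-1],
  [0,0,-2,0,0,0,-1],
  [3,0,0,0,0,0,-1],
  [4,0,0,0,0,0,-1],
  [4,0,0,0,0,0,-1],
  [1,3.4,0,0,0,0,-1],
  [0,3.5,0,0,0,0,-1],
  [0,3.5,0,0,0,0,-1],
  [0,3.5,0,0,0,0,-1],
  [0,3.5,0,0,0,0,-1],
  [0,0,0,0,0,0,-1],
  [0,0,0,0,0,0,-1],
  [0,0,0,0,0,0,-1],
])

```text
time: 25.62
tool_pos: [0.5415, -0.1543, 0.1653]
tool_rot: [-0.0, 0.644, 0.765, -0.0]
contact_force: [0.6, 0.1, -0.4]
gripper_width: 0.227
grasp_force: 59.0
```

```bash
python3 - <<'E'
from h import *
to(.5425,-.157,.042,10)
E
```

```text
shift [-0.29  0.05 12.33] at [ 0.5415 -0.1543  0.1653] close dir 9.8 j [-0.41 -0.03  1.84 -0.    1.33 -0.58] w 0.227 t 25.6167
turn [-0.  -0.  -0.2] alt [-0.000e+00  1.000e-01  1.798e+02]
```

Request:
move_arm([
  [-0.3,0.1,3.8,0,0,0,-1],
  [0,0,3.8,0,0,0,-1],
  [0,0,2.6,0,0,0,-1],
  [0,0,1.4,0,0,0,-1],
  [0,0,0.6,0,0,0,-1],
  [0,0,0,0,0,0,-1],
  [0,0,0,0,0,0,-1],
  [0,0,0,0,0,0,-0.1],
  [0,0,0,0,0,0,-0.1],
  [0,0,0,0,0,0,-0.1],
  [0,0,0,0,0,0,-0.1],
  [0,0,-2,0,0,0,-0.1],
  [0,0,-4,0,0,0,-0.1],
  [0,0,-4,0,0,0,-0.1],
  [0,0,-4,0,0,0,-0.1],
  [0,0,-4,0,0,0,-0.1],
  [0,-4,-3,0,0,0,-0.1],
  [0,-4,0,0,0,0,-0.1],
  [0,-4,0,0,0,0,-0.1],
  [0,-4,0,0,0,0,-0.1],
])

```text
time: 27.28
tool_pos: [0.3912, -0.1831, 0.2492]
tool_rot: [0.001, 0.644, 0.765, -0.0]
contact_force: [-0.9, -1.9, 0.6]
gripper_width: 0.448
grasp_force: 0.0
```

```bash
python3 - <<'E'
from h import *
o=snap("Z",("wrist","scene","side"))
a=cv2.resize(o["wrist"]["img"],(400,300));b=cv2.resize(o["side"]["img"][130:260,150:320],(400,300));c=cv2.resize(o["scene"]["img"][140:260,210:370],(800,300),interpolation=cv2.INTER_CUBIC)
cv2.imwrite("pics/c7.png",np.vstack([np.hstack([a,b]),c]))
E
```

```text
(no output)
```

View pics/c7.png

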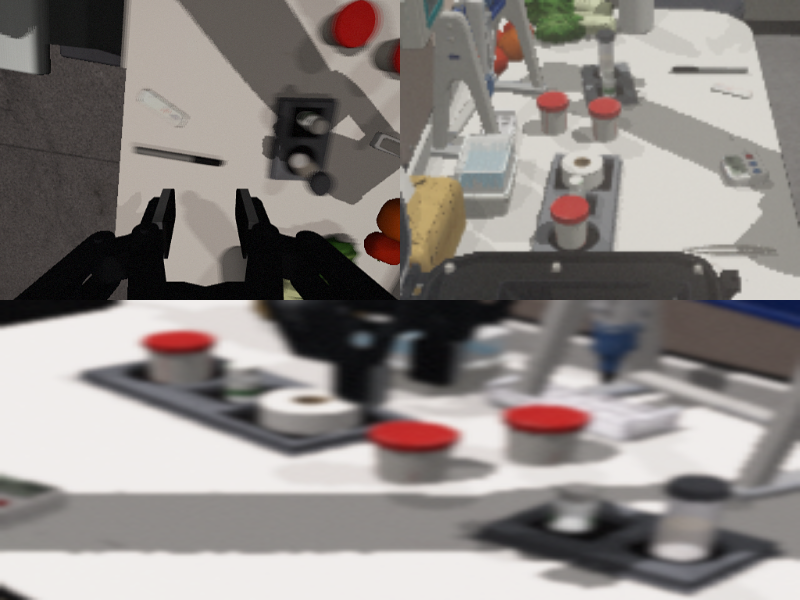

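All five things stand upright in their pockets. In the composite, the wrist view shows the vial at (310,122) and the tube at (305,165) in the short tray. The scene and side views show cup, vial and roll in the long tray. The robot is clear, so I'm handing in.

```bash
python3 -c "
from plant import manip
print(manip.state()['joint_vel'].round(3));print(manip.job_done())"
```

```text
[ 0.031  0.066 -0.062  0.01  -0.019  0.011]
the job is handed in; nothing more can be done
None
```

Both kits are made up and handed in at about 27 s of the 128 s allowed: roll, vial and nearest cup in the long tray, tube and the other vial in the short tray, all upright in the final pictures (no verdict was returned).

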